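# Release the weight tray and catch it

### The job

Press the red button on the wooden weight case with one fingertip and keep it down; the spring tray then glides out of the case, and the other finger must catch it by its front plate once the small brass weight in its front pocket is out in the open, but before the tray runs into the egg lying in its way. Grasp nothing, and leave the two weights in their pockets and everything else where it stands. Finish holding still like that: one finger keeping the button down, the other keeping the tray from sliding on.

Things in the scene. Friction and masses are not known exactly. Their poses are not given: they have to be found in the camera images.
- case: fixed wooden case for balance weights, 116 (x) x 92 (y) x 50 mm high. Origin at the centre of its underside, z up. The tray leaves it along its own -x, towards the robot's side, so the case's yaw gives the direction
- button_top (a point): centre of the top of the red button on the case's roof. The key is 28 mm along the case's x and 32 mm along its y; its top stands 64 mm above the worktop (14 mm above the roof) at 36 mm in front (-x) of the case's origin, and sinks as it is pressed
- release (a joint): travel of the button: 0 up, 0.010 m fully down. Spring: about 1.4 N to start, 6 N fully down. At about 5 mm the catch lets the tray go. To count as kept down it must be more than 5 mm down
- tray_front (a point): middle of the upper edge of the tray's front plate, on its outer face, 78 mm above the worktop. The plate is 88 mm wide, 6 mm thick and upright, from 6 to 78 mm above the worktop, so it stands higher than the button; with the tray shut its outer face is 64 mm in front (-x) of the case's origin, 28 mm in front of the button's centre
- tray (a joint): how far the tray is out: 0 shut and latched, 0.115 m end of its travel. Once released a spring of 3 to 5 N drives it along the case's -x at about 40 mm/s, damped. The small weight is in the open from 0.025 m on; at about 0.100 m the plate meets the egg
- weight_2_mid (a point): small loose brass weight, 24 mm wide, 27 mm tall, upright in the tray's front pocket; the weight's centre, half-way up
- weight_0_mid (a point): middle loose brass weight, 29 mm wide, 30 mm tall, upright in the tray's second pocket; the weight's centre, half-way up
- egg_1_mid (a point): brown hen's egg, 57 x 44 x 44 mm, lying loose and roughly crosswise in the tray's way, its near side about 100 mm in front of the shut tray's plate; it is lower than the pressed button's top (54 to 59 mm). It rolls if bumped. Point at its centre, half-way up
- weight_1_mid (a point): large loose brass balance weight, 37 mm wide, 35 mm tall, left of the case; loose; point at its centre, half-way up
- timer_mid (a point): red and white wind-up timer, 62 mm wide, 45 mm tall, left of the case; loose; point at its centre, half-way up
- jar_honey_mid (a point): glass jar with green lid, 66 mm wide, 84 mm tall, left of and behind the case; loose; point at its centre, half-way up
- spice_2_mid (a point): spice jar with a dark cap, 44 mm wide, 105 mm tall, further left; loose; point at its centre, half-way up

How it is judged:
By the outcome, as a careful person would: the job done as asked, in the order asked, and still so for the second after the job is handed in, while the arm keeps its last pose, push and grip.
It also fails if it takes over 29 s, if anything falls off the work surface, if the arm or the gripper's body presses on something with over 40 N, if the wrist force passes 120 N, or if a joint passes its speed limit or range.

### The arm

A 7-joint arm with a two-finger parallel gripper is mounted at the origin on a cart in front of the work surface, level with it; the furniture and walls round the work are solid. World frame = base frame: x ahead of the robot, y to its left, z up, the work surface at z = 0. Lengths are in m, angles in rad, forces in N, time in s.
With the tool pointing down it reaches from about 0.4 to 0.85 m from the base axis. Payload 4.4 kg.
Tool frame: the origin (TCP) lies on the centre line of the jaws, within the pads' length; the fingertips stand 19 mm ahead of it and the grasp point (between the pads) is the TCP; z points along the fingers, y is the direction in which the jaws open and shut (so a half turn about z gives the same grasp; the last joint's range is limited). The gripper opens to 94 mm and grips with 3 to 60 N. Pads are 16 mm wide; open, the fingers measure 119 mm over their backs; the gripper's body (75 mm by 177 mm) begins 78 mm behind the grasp point.
Start: joints at [-1.249, 0.628, 0.038, 1.517, -0.027, 0.996, -0.02], TCP at [0.246, 0.602, 0.224] pointing down, gripper open.
Joint ranges: [-3.06, 3.06], [-0.37, 2.12], [-1.25, 1.32], [0.18, 2.47], [-1.1, 4.24], [0.23, 1.98], [-2.94, 2.94]. Speed limits (rad/s): [2.57, 2.57, 3.14, 3.14, 3.14, 3.14, 3.14].

### API

Orientations are given as a unit quaternion [w, x, y, z].
In Python, from rig import env, camera, get_calibration, order, spotter gives the robot as it stands.
- The arm moves only by the tool play_rows, never from a script. Its argument "increments" is a list of rows, each a list of 3 entries, a list of its own where there are three numbers: the shift along the tool's x, y, z in cm, then the turn, a rotation vector about the tool's x, y, z in degrees, then the closure, from -1 (fully open) to 1 (shut). A call has 1 to 12 rows; each row is the pose to reach, as a shift and turn from the pose commanded when the call began, along the tool's axes at that moment; what a row does not reach only later rows make up. A row lasts 1/12 s, in which the tool goes at most 41.7 mm and 7.16 degrees, less where a joint would pass 70% of its speed; a pose out of reach is approached as far as the arm can. A call with a gripper value outside its range is refused whole. The fingers move at their own pace and stop on an object; "force" is the grip in N (left out, the last holds). Time passes only in rows, so rows that repeat a pose let the fingers close. It gives the time, the measured TCP pose, the force and the opening at its end, in the units of the state.
- env.state(): the state, without advancing time (a new reading comes with each control period).
- camera(name): name is "side" or "top" or "wrist"; returns (picture, depth): 480x640x3 uint8, red, green, blue; 480x640 float32, m along the optical axis (not along the pixel's ray), 0 where there is no reading.
- get_calibration(name): a dict with "camera_matrix" (3x3 intrinsics, pixels), "k1" (the pictures are not rectified: a ray, as slopes to the right and down, at radius r is drawn at 1 + k1 r^2 times it, then the intrinsics apply), "position" and "attitude" of the camera in the world. Camera axes: x right, y down, z forward; pixel columns grow to the right and rows downward; lengths in m; the calibration is good to about 2 mm. A picture is of the moment at which its call begins: read the wrist's pose just before it. get_calibration takes no time and is no camera call; for the wrist camera it gives the pose at the moment of the call.
- order.finish_job(): hands the job in, once; it reports no verdict.
Trained networks look in the newest picture that a camera, given by its name, has taken for a name from the list of things; names that differ only in an ending like _2 or _b are one class to them, and where a whole thing is asked for, a point or a joint stands for the part that bears it (a point fixed in the world has none). Each returns a list of dicts, best first, with "score" (0 to 1); they miss things now and then, are a little off and sometimes report something else, mostly with a low value. They report only what shows in the picture. A call takes as long as a camera call.
- spotter.search_frame(target, camera): "box" ([left, top, right, bottom] in pixels, round what is visible of it).
- spotter.outline_of(target, camera): "mask" (480x640 bool, what is visible of it) and "box" ([left, top, right, bottom] in pixels, round what is visible of it).
The state is a dict: "t": time; "q": joint angles; "qd": joint speeds; "effort": joint torques, N m; "position": TCP position; "tcp_rot": TCP orientation; "ft_force": force on the tool from outside, world axes, zero at the start; "moment": the same for the moment, N m; "width": finger opening in m.
Only numpy, scipy, OpenCV 4.12 (cv2) and the standard library are available. Lean on these libraries where they do the work, as an engineer would, in place of code of your own. Each camera call takes 0.05 s, during which the arm holds its last target.

## Working session

There is one attempt and no reset: what is moved stays moved. The work goes in short steps, Python scripts to look and compute and a tool call to move; the robot and the scene stay as the last step left them, time stands still between calls to the robot, and variables do not carry over. Pictures are saved under pics/ and viewed, and the job is handed in when it is done.

Besides the shell and the picture viewer there is one more tool, called after "Call:" by a JSON object that holds its "fn" and its "kwargs". play_rows: Moves the arm, as the interface text tells. Its arguments: {"type":"object","properties":{"increments":{"type":"array","items":{"type":"array"}},"force":{"type":"number"}},"required":["increments"]}

```bash
ls; mkdir -p pics; python3 - <<'E'
from rig import env, camera, get_calibration, order, spotter
import cv2
print(env.state())
for n in ["side","top","wrist"]:
    p,d=camera(n); cv2.imwrite(f"pics/{n}0.png",p[:,:,::-1]); print(n,get_calibration(n))
E
```

```text
pics
{'t': 0.0, 'q': array([-1.24879511,  0.62931448,  0.03843513,  1.51836296, -0.02698824,
        0.99630524, -0.02001586]), 'qd': array([ 0.00015504,  0.00074105, -0.00077266,  0.00120094,  0.00079117,
        0.00181908,  0.0006219 ]), 'effort': array([ 5.79878451e-04, -5.49718595e+01,  1.14365268e+00, -1.86624706e+01,
       -5.23173704e-02,  2.36278342e-02,  1.70139906e-04]), 'position': array([0.24553269, 0.60115665, 0.22357611]), 'tcp_rot': array([-1.66172128e-04,  1.92689658e-01,  9.81259303e-01, -9.21235001e-04]), 'ft_force': array([ 0.16185593,  1.15971546, -0.00245957]), 'moment': array([-0.012316  ,  0.0222226 , -0.00211335]), 'width': 0.09398666555775738}
side {'camera_matrix': array([[458.47351696,   0.        , 326.37367101],
       [  0.        , 458.47351696, 240.1949471 ],
       [  0.        ,   0.        ,   1.        ]]), 'k1': -0.011320296056478035, 'position': array([ 0.41032442, -0.51200056,  0.46213141]), 'attitude': array([-0.52528696,  0.84385769, -0.09735311,  0.0500018 ])}
top {'camera_matrix': array([[607.63620794,   0.        , 332.58647951],
       [  0.        , 607.63620794, 239.03311841],
       [  0.        ,   0.        ,   1.        ]]), 'k1': 0.03990797602281929, 'position': array([0.46759479, 0.21436672, 1.21249489]), 'attitude': array([-0.03782132,  0.71283002, -0.69901895,  0.04260759])}
wrist {'camera_matrix': array([[401.76799568,   0.        , 316.47358474],
       [  0.        , 401.76799568, 237.45154925],
       [  0.        ,   0.        ,   1.        ]]), 'k1': -0.07634278706987015, 'position': array([0.16925124, 0.63338787, 0.38318399]), 'attitude': array([0.11889797, 0.82169139, 0.5517239 , 0.07929237])}
```

View pics/side0.png

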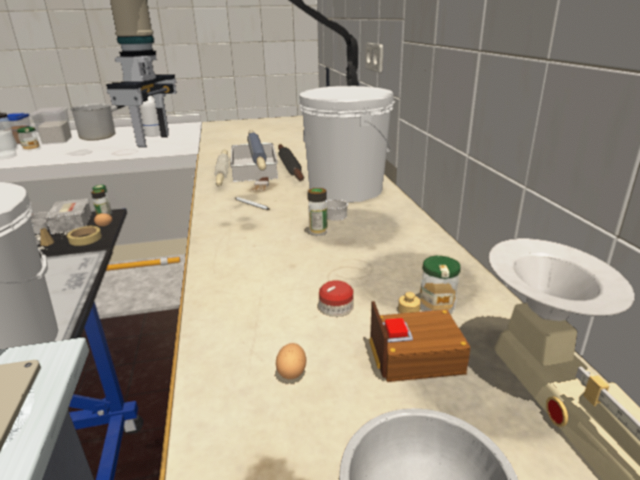

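View pics/top0.png

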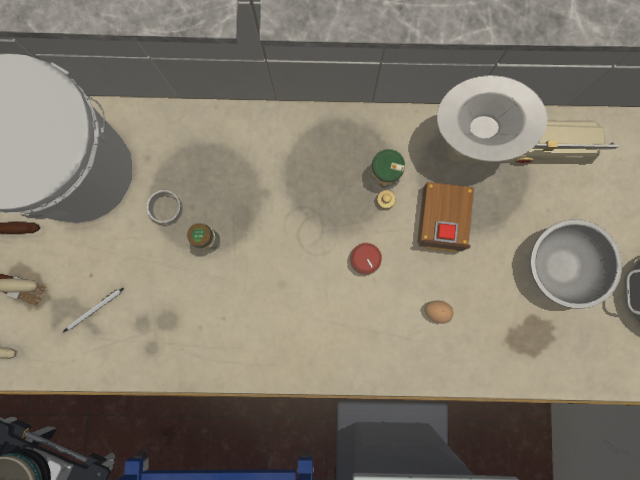

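View pics/wrist0.png

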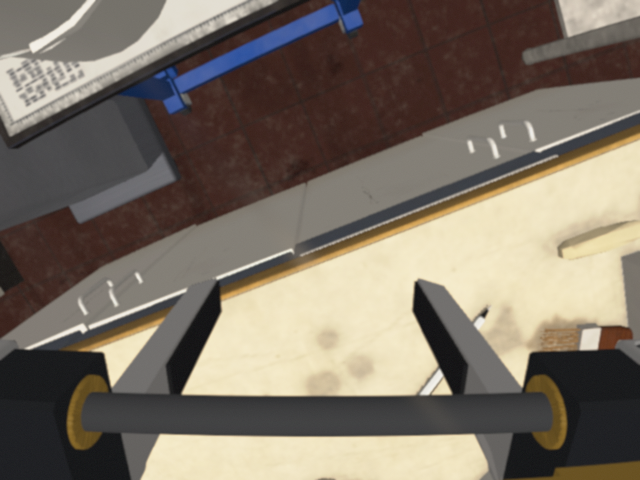

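The pictures show the case with its red button at about (447,231) in the top view and the egg at (438,312), in the tray's way. Next I measure them.

```bash
cat > h.py <<'E'
from rig import env, camera, get_calibration, order, spotter
import cv2, numpy as np
from scipy.spatial.transform import Rotation as R
def Rq(q): return R.from_quat([q[1],q[2],q[3],q[0]])
def cloud(name,d):
    c=get_calibration(name);K=c["camera_matrix"];k=c["k1"]
    v,u=np.mgrid[0:480,0:640].astype(float)
    x=(u-K[0,2])/K[0,0];y=(v-K[1,2])/K[1,1]
    a,b=x.copy(),y.copy()
    for _ in range(10):
        s=1+k*(a*a+b*b);a=x/s;b=y/s
    P=np.stack([a*d,b*d,d],-1)
    return P@Rq(c["attitude"]).as_matrix().T+c["position"]
E
python3 - <<'E'
from h import *
for n in ["top","side"]:
    p,d=camera(n);W=cloud(n,d)
    print(n,env.state()["t"])
    for t in ["case","button_top","tray_front","egg_1_mid","timer_mid","jar_honey_mid","weight_1_mid"]:
        r=spotter.outline_of(t,n)
        for o in r[:1]:
            m=o["mask"]&(d>0);Q=W[m]
            print(t,round(o["score"],2),o["box"],m.sum(),"lo",np.percentile(Q,2,0).round(3),"med",np.median(Q,0).round(3),"hi",np.percentile(Q,98,0).round(3))
            if t in("case","button_top","tray_front"):
                zr={"case":(.044,.056),"button_top":(.058,.07),"tray_front":(.070,.086)}[t]
                S=Q[(Q[:,2]>zr[0])&(Q[:,2]<zr[1])]
                if len(S)>5:
                    rc=cv2.minAreaRect((S[:,:2]*1000).astype(np.float32)); print("  rect mm",len(S),rc, "z",np.median(S[:,2]))
    hsv=cv2.cvtColor(p,cv2.COLOR_RGB2HSV)
    np.savez(f"{n}.npz",p=p,d=d,W=W)
    # bowl/high points
    H=W[(d>0)&(W[...,2]>.10)&(W[...,0]<.95)&(W[...,0]>.4)&(W[...,1]>-.4)&(W[...,1]<.25)]
    if len(H): print("high",H.min(0),H.max(0))
print(env.state()["t"])
E
```

```text
top 0.2
case 0.69 [416.4, 182.1, 473.5, 253.4] 3452 lo [ 0.587 -0.059  0.001] med [ 0.648 -0.008  0.051] hi [0.713 0.037 0.078]
  rect mm 2511 ((651.6707153320312, -12.170166015625), (93.48224639892578, 125.03042602539062), 83.9261474609375) z 0.05086732545888539
button_top 0.62 [438.5, 227.1, 456.6, 242.5] 255 lo [ 0.604 -0.023  0.055] med [ 0.617 -0.008  0.064] hi [0.632 0.007 0.069]
  rect mm 239 ((618.0776977539062, -8.428821563720703), (31.934621810913086, 27.77164077758789), 84.59297180175781) z 0.06422752561405076
tray_front 0.87 [420.5, 240.4, 467.6, 253.0] 407 lo [ 0.585 -0.046  0.008] med [ 0.591 -0.004  0.057] hi [0.598 0.037 0.081]
  rect mm 161 ((592.7546997070312, -4.887172698974609), (84.87879180908203, 6.150863170623779), 83.86035919189453) z 0.07753331924822016
egg_1_mid 0.72 [424.5, 301.4, 453.3, 324.8] 497 lo [ 0.446 -0.023  0.027] med [0.466 0.001 0.038] hi [0.485 0.025 0.046]
timer_mid 0.65 [347.9, 240.4, 378.3, 280.5] 778 lo [0.537 0.117 0.017] med [0.564 0.144 0.042] hi [0.592 0.171 0.047]
jar_honey_mid 0.75 [369.3, 147.6, 404.3, 190.1] 1152 lo [0.708 0.079 0.0
[... 908 characters left out ...]
ct mm 198 ((590.77978515625, -9.49820327758789), (88.28634643554688, 6.449121952056885), 84.0724105834961) z 0.07577760401524047
egg_1_mid 0.58 [277.9, 342.9, 306.0, 379.3] 847 lo [ 0.444 -0.03   0.012] med [ 0.462 -0.019  0.033] hi [0.482 0.009 0.042]
timer_mid 0.95 [317.6, 279.0, 356.3, 319.3] 1137 lo [ 0.534  0.11  -0.002] med [0.561 0.121 0.032] hi [0.591 0.16  0.042]
jar_honey_mid 0.92 [424.1, 255.2, 461.9, 310.1] 1969 lo [0.706 0.072 0.004] med [0.728 0.083 0.058] hi [0.765 0.126 0.083]
weight_1_mid 0.6 [398.6, 291.0, 418.1, 313.1] 331 lo [0.666 0.083 0.006] med [0.68  0.094 0.019] hi [0.698 0.113 0.033]
high [ 0.72961305 -0.17001961  0.10001365] [0.89701132 0.24997054 0.47827172]
0.95
```

Call:
{"fn": "play_rows", "kwargs": {"increments": [[[-2.9,-2.4,0.3],[0,0,4.1],-1],[[-5.8,-4.8,0.6],[0,0,8.2],-1],[[-8.7,-7.2,0.9],[0,0,12.3],-1],[[-11.6,-9.6,1.2],[0,0,16.4],-1],[[-14.5,-12.0,1.5],[0,0,20.5],-1],[[-17.4,-14.4,1.8],[0,0,24.6],-1],[[-20.3,-16.8,2.1],[0,0,28.7],-1],[[-23.2,-19.2,2.4],[0,0,32.8],-1],[[-26.1,-21.6,2.7],[0,0,36.9],-1],[[-29.0,-24.0,3.0],[0,0,41.0],-1],[[-31.9,-26.4,3.3],[0,0,45.1],-1],[[-34.8,-28.8,3.6],[0,0,49.2],-1]]}}

```text
t: 1.95
position: [0.4597, 0.202, 0.1886]
tcp_rot: [0.0, 0.585, 0.811, 0.0]
ft_force: [0.1, -0.2, -0.3]
width: 0.094
```

```bash
cat > tgt.py <<'E'
from h import *
import sys
B=np.array([.617,-.0097]);u=np.array([np.cos(np.radians(-6)),np.sin(np.radians(-6))])
def rel(pos,ang=-6,z=.15,off=-.04925,lat=0):
    s=env.state();T=Rq(s["tcp_rot"]).as_matrix()
    y=np.array([np.cos(np.radians(ang)),np.sin(np.radians(ang)),0]);zz=np.array([0,0,-1.]);x=np.cross(y,zz)
    G=np.stack([x,y,zz],1)
    p=np.r_[pos+off*u,z]
    print("t",s["t"],"pos",s["position"].round(4),"yaw y",np.degrees(np.arctan2(T[1,1],T[0,1])).round(2),"F",s["ft_force"].round(2),"w",s["width"])
    print("shift cm",(T.T@(p-s["position"])*100).round(2),"rot",np.degrees(R.from_matrix(T.T@G).as_rotvec()).round(2))
E
python3 -c "
from tgt import *
rel(B)"
```

```text
t 1.95 pos [0.4597 0.202  0.1886] yaw y 18.4 F [ 0.11 -0.24 -0.27] w 0.09397206858052115
shift cm [-23.02   3.75   3.86] rot [ 0.04 -0.03 24.4 ]
```

Call:
{"fn": "play_rows", "kwargs": {"increments": [[[-2.9,0.5,0.5],[0,0,3.1],-1],[[-5.8,0.9,1.0],[0,0,6.1],-1],[[-8.6,1.4,1.5],[0,0,9.2],-1],[[-11.5,1.9,2.0],[0,0,12.2],-1],[[-14.4,2.3,2.5],[0,0,15.3],-1],[[-17.3,2.8,3.0],[0,0,18.3],-1],[[-20.1,3.3,3.4],[0,0,21.4],-1],[[-23.0,3.75,3.9],[0,0,24.4],-1],[[-23.0,3.75,3.9],[0,0,24.4],-1],[[-23.0,3.75,3.9],[0,0,24.4],-1]]}}

```text
t: 2.78
position: [0.5682, -0.0046, 0.1492]
tcp_rot: [0.0, 0.743, 0.669, -0.0]
ft_force: [-0.4, 0.1, 0.3]
width: 0.0938
```

```bash
python3 -c "
from tgt import *
rel(B)
p,d=camera('wrist');W=cloud('wrist',d)
cv2.imwrite('pics/w1.png',p[:,:,::-1])
for t in ['button_top','tray_front','egg_1_mid']:
    for o in spotter.outline_of(t,'wrist')[:1]:
        m=o['mask']&(d>0);Q=W[m];print(t,o['score'],o['box'],np.median(Q,0).round(4))
        if t!='egg_1_mid':
            zr=(.057,.07) if t=='button_top' else (.07,.086)
            S=Q[(Q[:,2]>zr[0])&(Q[:,2]<zr[1])];print(cv2.minAreaRect((S[:,:2]*1000).astype(np.float32)),np.median(S[:,2]))
p,d=camera('side');cv2.imwrite('pics/s1.png',p[:,:,::-1])
p,d=camera('top');cv2.imwrite('pics/t1.png',p[:,:,::-1])
"
```

```text
t 2.7833 pos [ 0.5682 -0.0046  0.1492] yaw y -6.0 F [-0.43  0.11  0.32] w 0.09381127979038431
shift cm [-0.   -0.02 -0.08] rot [ 0.    0.05 -0.  ]
button_top 0.81 [370.8, 226.0, 417.0, 276.2] [ 0.617  -0.0046  0.0629]
((617.5933837890625, -6.519996643066406), (32.07218551635742, 28.42721176147461), 84.6571044921875) 0.06292679767499765
tray_front 0.71 [337.9, 173.5, 362.3, 324.0] [0.5906 0.0009 0.0719]
((592.2054443359375, -3.9840965270996094), (87.9497299194336, 6.214069843292236), 84.16039276123047) 0.07672705109338558
egg_1_mid 0.93 [148.9, 206.4, 212.0, 282.6] [0.471  0.0053 0.0367]
```

View pics/w1.png

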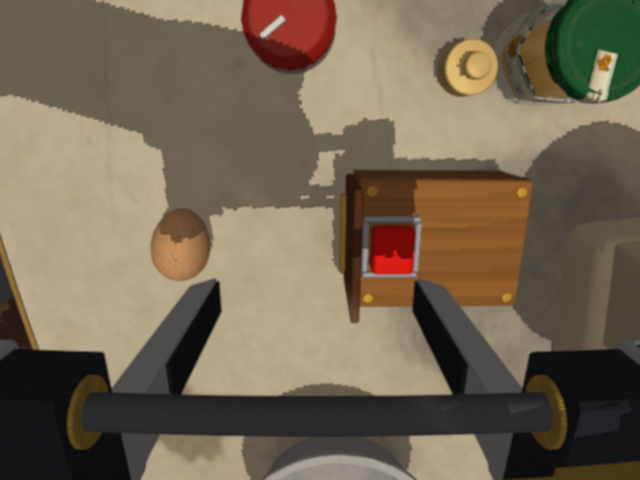

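View pics/s1.png

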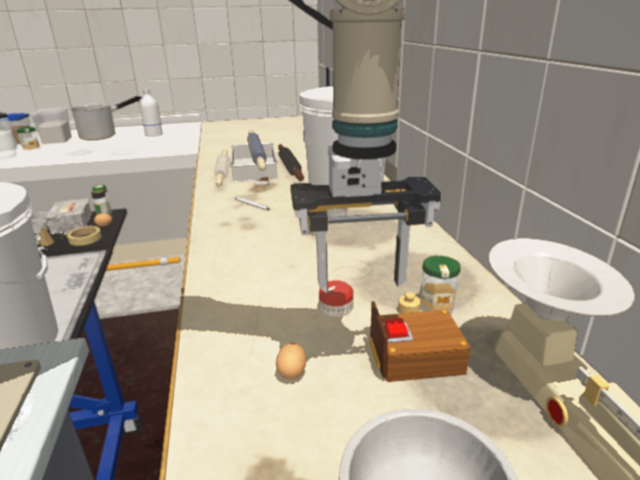

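Wrist view: the button is at (393,250), the plate's top edge at x≈352 and the egg at (180,244), all in line with the fingers. I'll go down to just above the button.

Call:
{"fn": "play_rows", "kwargs": {"increments": [[[0.05,0,1.5],[0,0,0],-1],[[0.1,0,3.0],[0,0,0],-1],[[0.1,0,4.5],[0,0,0],-1],[[0.1,0,5.5],[0,0,0],-1],[[0.1,0,6.0],[0,0,0],-1],[[0.1,0,6.0],[0,0,0],-1]]}}

```text
t: 3.58
position: [0.5672, -0.0011, 0.0886]
tcp_rot: [-0.001, 0.742, 0.671, -0.001]
ft_force: [-1.1, 0.1, -0.5]
width: 0.0941
```

```bash
python3 -c "
from tgt import *
rel(B,z=.075)
p,d=camera('side');cv2.imwrite('pics/s2.png',cv2.resize(p[250:420,230:500,::-1],None,fx=2.9,fy=2.9))
p,d=camera('wrist');cv2.imwrite('pics/w2.png',p[:,:,::-1])
"
```

```text
t 3.5833 pos [ 0.5672 -0.0011  0.0886] yaw y -5.78 F [-1.07  0.14 -0.51] w 0.09408759970060952
shift cm [-0.34  0.11  1.36] rot [-0.1   0.    0.22]
```

View pics/s2.png

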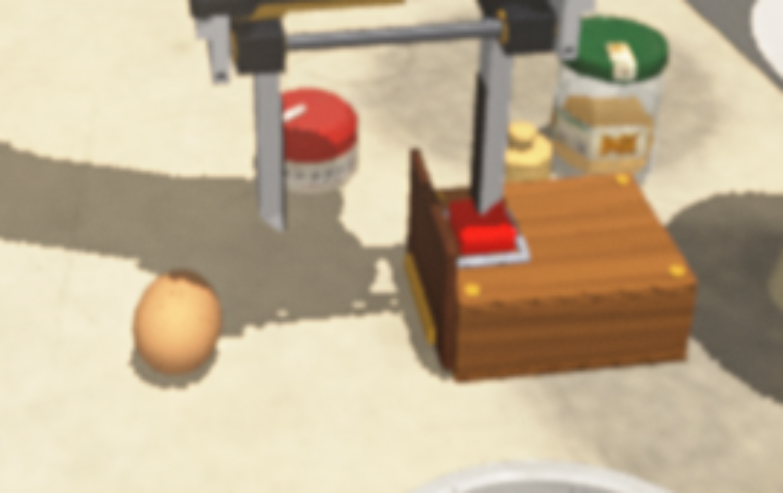

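View pics/w2.png

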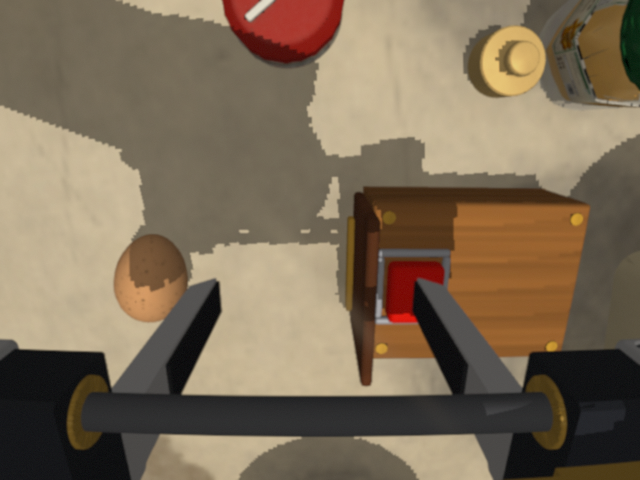

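```bash
python3 -c "
from tgt import *
rel(B,z=.075)
print(env.state()['qd'].round(3))
"
```

```text
t 3.6833 pos [ 0.5682 -0.0014  0.0898] yaw y -5.81 F [-0.5  -0.68  0.64] w 0.09427195431069492
shift cm [-0.31  0.01  1.48] rot [ 0.03 -0.    0.19]
[ 0.002 -0.012  0.006 -0.004 -0.    -0.001 -0.   ]
```

Call:
{"fn": "play_rows", "kwargs": {"increments": [[[-0.1,0,0.5],[0,0,0.2],-1],[[-0.15,0,1.0],[0,0,0.2],-1],[[-0.15,0,1.3],[0,0,0.2],-1],[[-0.15,0,1.5],[0,0,0.2],-1],[[-0.15,0,1.5],[0,0,0.2],-1],[[-0.15,0,1.5],[0,0,0.2],-1],[[-0.15,0,1.5],[0,0,0.2],-1],[[-0.15,0,1.5],[0,0,0.2],-1]]}}

```text
t: 4.35
position: [0.5688, -0.0029, 0.0749]
tcp_rot: [0.001, 0.743, 0.669, 0.001]
ft_force: [3.3, 1.1, 5.1]
width: 0.094
```

```bash
python3 -c "
from tgt import *
rel(B,z=.075)
p,d=camera('side');cv2.imwrite('pics/s3.png',cv2.resize(p[250:420,230:500,::-1],None,fx=2.9,fy=2.9))
"
```

```text
t 4.35 pos [ 0.5688 -0.0029  0.0749] yaw y -6.01 F [3.29 1.14 5.05] w 0.09400488508439243
shift cm [-0.17 -0.06 -0.01] rot [ 0.12 -0.02 -0.01]
```

View pics/s3.png

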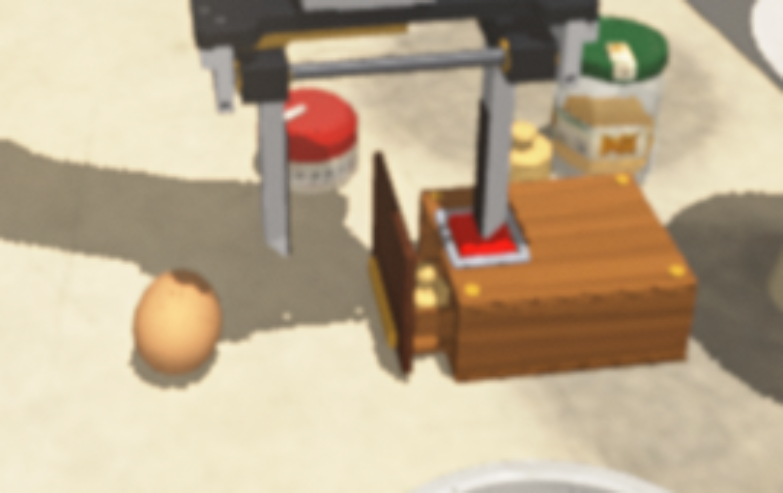

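The tray is gliding out, with its plate at about (393,265), and the button is down at about 5 N. I'll hold.

Call:
{"fn": "play_rows", "kwargs": {"increments": [[[0,0,0],[0,0,0],-1],[[0,0,0],[0,0,0],-1],[[0,0,0],[0,0,0],-1],[[0,0,0],[0,0,0],-1],[[0,0,0],[0,0,0],-1],[[0,0,0],[0,0,0],-1],[[0,0,0],[0,0,0],-1],[[0,0,0],[0,0,0],-1],[[0,0,0],[0,0,0],-1],[[0,0,0],[0,0,0],-1],[[0,0,0],[0,0,0],-1],[[0,0,0],[0,0,0],-1]]}}

```text
t: 5.4
position: [0.5679, -0.0031, 0.0745]
tcp_rot: [0.0, 0.743, 0.669, 0.0]
ft_force: [4.4, 1.0, 4.9]
width: 0.0937
```

```bash
python3 -c "
from tgt import *
rel(B,z=.075)
p,d=camera('side');cv2.imwrite('pics/s4.png',cv2.resize(p[250:420,230:500,::-1],None,fx=2.9,fy=2.9))
"
```

```text
t 5.4 pos [ 0.5679 -0.0031  0.0745] yaw y -6.03 F [4.39 1.   4.93] w 0.0936967275072346
shift cm [-0.14  0.02 -0.05] rot [ 0.01  0.01 -0.03]
```

View pics/s4.png

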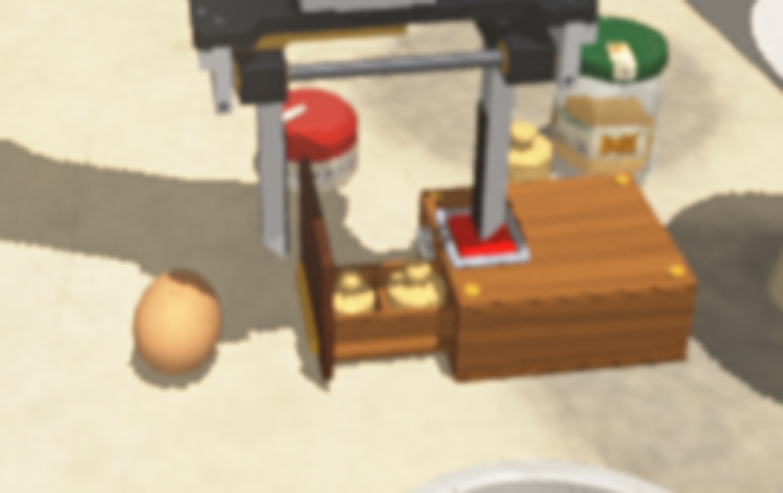

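The tray is about 50 mm out, with both weights showing in their pockets. It is not yet at the front finger, so I keep holding.

Call:
{"fn": "play_rows", "kwargs": {"increments": [[[0,0,0],[0,0,0],-1],[[0,0,0],[0,0,0],-1],[[0,0,0],[0,0,0],-1],[[0,0,0],[0,0,0],-1],[[0,0,0],[0,0,0],-1],[[0,0,0],[0,0,0],-1],[[0,0,0],[0,0,0],-1],[[0,0,0],[0,0,0],-1],[[0,0,0],[0,0,0],-1],[[0,0,0],[0,0,0],-1],[[0,0,0],[0,0,0],-1],[[0,0,0],[0,0,0],-1]]}}

```text
t: 6.45
position: [0.5659, -0.003, 0.0743]
tcp_rot: [-0.001, 0.743, 0.669, -0.001]
ft_force: [0.9, 0.4, 7.8]
width: 0.0938
```

```bash
cat > chk.py <<'E'
from tgt import *
import sys
k=sys.argv[1]
rel(B,z=.075)
p,d=camera('side');W=cloud('side',d);cv2.imwrite(f'pics/s{k}.png',cv2.resize(p[250:420,230:500,::-1],None,fx=2.9,fy=2.9))
for t in ['tray_front','egg_1_mid','button_top']:
    for o in spotter.outline_of(t,'side')[:1]:
        m=o['mask']&(d>0);Q=W[m];print(t,round(o['score'],2),o['box'],np.median(Q,0).round(4))
        if t=='tray_front':
            S=Q[(Q[:,2]>.06)&(Q[:,2]<.084)];print(len(S),"along from button mm",np.percentile((S[:,:2]-B)@u*1000,[2,50,98]).round(1))
p,d=camera('wrist');cv2.imwrite(f'pics/w{k}.png',p[:,:,::-1])
rel(B,z=.075)
E
python3 chk.py 5
```

```text
t 6.45 pos [ 0.5659 -0.003   0.0743] yaw y -6.05 F [0.9  0.35 7.76] w 0.09378153973966036
shift cm [-0.14  0.22 -0.07] rot [-0.21 -0.01 -0.05]
tray_front 0.57 [324.0, 306.7, 389.1, 381.2] [ 0.5499 -0.0239  0.0188]
198 along from button mm [-100.5  -97.4  -93.9]
egg_1_mid 0.57 [278.0, 343.2, 307.7, 377.0] [ 0.4617 -0.0179  0.0322]
button_top 0.71 [320.9, 316.9, 390.2, 383.6] [ 0.5504 -0.0244  0.0182]
t 6.7 pos [ 0.5659 -0.003   0.0743] yaw y -6.05 F [0.79 0.31 7.66] w 0.0942802818885795
shift cm [-0.14  0.23 -0.07] rot [-0.21 -0.01 -0.05]
```

View pics/s5.png

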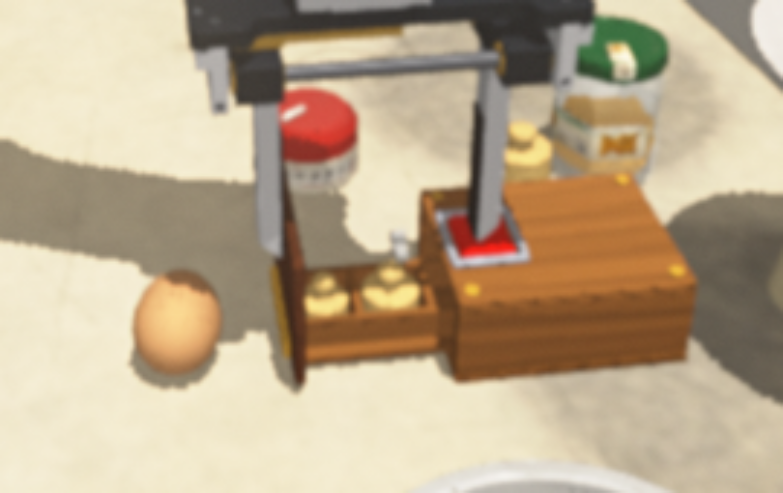

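View pics/w5.png

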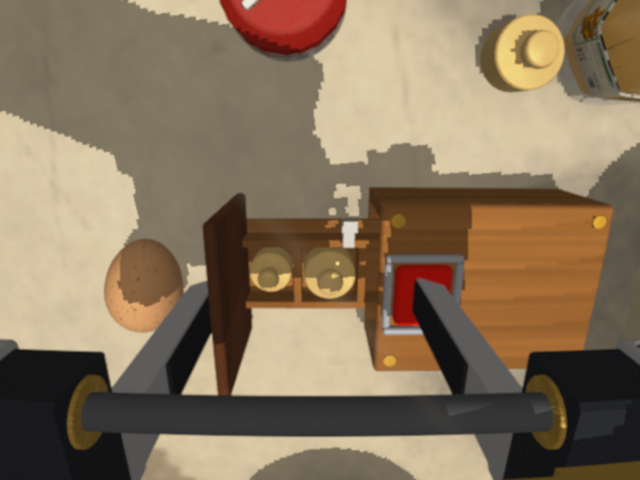

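Call:
{"fn": "play_rows", "kwargs": {"increments": [[[0,0,0],[0,0,0],-1],[[0,0,0],[0,0,0],-1],[[0,0,0],[0,0,0],-1],[[0,0,0],[0,0,0],-1],[[0,0,0],[0,0,0],-1],[[0,0,0],[0,0,0],-1],[[0,0,0],[0,0,0],-1],[[0,0,0],[0,0,0],-1]]}}

```text
t: 7.37
position: [0.5659, -0.003, 0.0743]
tcp_rot: [-0.001, 0.743, 0.669, -0.001]
ft_force: [1.6, 0.9, 7.3]
width: 0.0942
```

```bash
python3 chk.py 6
```

```text
t 7.3667 pos [ 0.5659 -0.003   0.0743] yaw y -6.05 F [1.63 0.91 7.31] w 0.0941666426476062
shift cm [-0.13  0.22 -0.07] rot [-0.21 -0.01 -0.05]
tray_front 0.56 [321.6, 317.5, 389.6, 381.4] [ 0.552  -0.0244  0.0187]
157 along from button mm [-100.   -97.5  -93.9]
egg_1_mid 0.82 [279.0, 344.5, 305.8, 379.4] [ 0.4617 -0.0184  0.0329]
button_top 0.53 [384.9, 324.6, 405.8, 340.4] [ 0.6117 -0.0187  0.0529]
t 7.6167 pos [ 0.5659 -0.003   0.0743] yaw y -6.05 F [1.61 0.53 8.05] w 0.09416729113534383
shift cm [-0.13  0.22 -0.07] rot [-0.21 -0.01 -0.05]
```

View pics/s6.png

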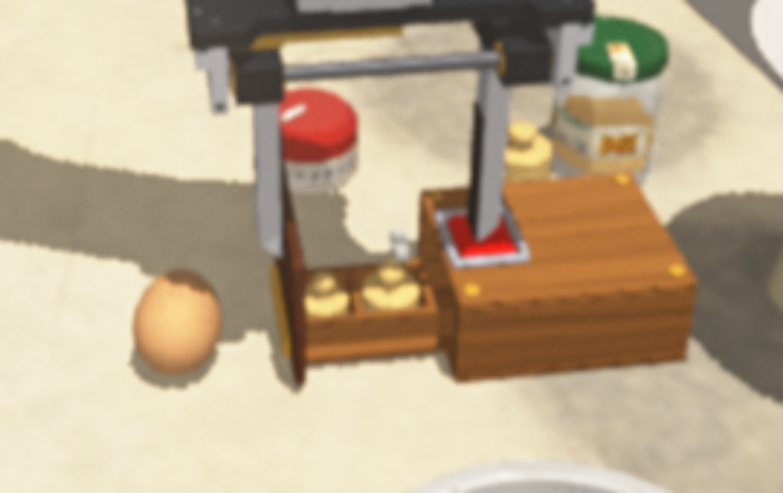

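The tray's plate is at rest against the front finger, the egg is untouched and the button is about 9 mm down. I'm handing the job in.

```bash
python3 -c "
from rig import order
print(order.finish_job())"
```

```text
the job is handed in; nothing more can be done
None
```

The job is handed in: one finger holds the button down and the other holds the tray, which stopped about 70 mm out. I pressed with the far finger, kept the gripper fully open, and let the tray run into the near finger, so nothing was grasped. It took under 8 s.

**Last checks:**
- **Button:** about 9 mm down by side-camera depth (top went from 62 mm to 53 mm), with about 7–8 N at the wrist. More than 5 mm was needed.
- **Tray:** the front plate was at the same place in two looks about 0.9 s apart, and the arm's pose did not change. Both weights were in their pockets, with the small one out in the open.
- **Egg:** it read within about 1 mm of its starting position, with roughly 30 mm of tray travel left before the plate would reach it.

**What disagreed:**
- Before the press, the arm settled about 2 mm to one side of where I had sent it. I corrected about 1.5 mm of that; the fingertip had some 8 mm of room on the button.
- Before the tray arrived, the wrist showed about 4 N forward (away from the robot), probably fingertip friction on the button. It fell to about 1–1.6 N once the tray leaned on the finger.
- In the second-last look, the network took the tray front for the button. In the last look it found the button correctly.

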